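# Work a seized T-handled pin out of a sloped clamping jig

### The job

The T-handled locking pin is gummed fast in its bush on the sloped clamping jig, and the jig only stands on its rubber feet, so a plain pull would drag it along. Work the pin loose by twisting it back and forth about its own axis while drawing it slowly out along the bore, keeping the jig standing where it is, then lay the pin inside the shallow black tray; do not drop it in from a height. Leave the wire spool, the flux bottle and the screwdriver alone.

Things in the scene. Friction and masses are not known exactly. Their poses are not given: they have to be found in the camera images.
- jig: Sloped jig, 6 kg, 230 x 250 mm, loose on four rubber feet (friction 0.6): grey base plate, aluminium posts and deck. The deck slopes at 28 degrees, its high edge 157 mm up, low edge at the jig's front (its -x side, towards the robot); on it a board and finned heat sink under a steel hold-down bar, all fixed. Origin: centre of its underside, on the table; x to the back, y left, z up.
- bush: Round steel bush, 35 mm outside, fixed to the jig at the right (-y) end of the hold-down bar; the pin is in its bore (60 mm deep, 1.5 mm wider than the pin). Origin: centre of the bore's top rim, the pin's seat, at (-17, -78, 144) mm in the jig's frame. z points out along the bore, leaning 28 degrees from vertical to the jig's front; y is the jig's y; x points up the slope.
- bush_foot (a point): Lower end of the bore, 60 mm below its rim. Dried flux here grips the end of the pin and lets go after 20 mm of travel; the pin is clear after 62 mm. A plain pull takes 40 to 50 N, but the jig slides or tips under 30 N. While the pin turns, the drag is shared between turning and pulling: at 2.5 mm of travel or less per radian turned the pull stays under 25 N; turning takes about 0.35 N m.
- pin: Steel pin with a T-handle, 0.24 kg, 115 mm long. Origin: on its axis at the underside of its collar (27 mm diameter, 6 mm thick), which starts on the bush's rim. z along its axis to the handle, x along the crossbar; at the start its axes are the bush's. Shank 16 mm thick, from z = 0 to -62 mm; a 16 mm neck above the collar up to the round crossbar. It can turn either way by any angle.
- pin_bar_middle (a point): The middle of the crossbar, on the pin's axis, 46 mm above the collar's underside. The crossbar is round, 14 mm thick and 76 mm long, along the pin's x (at the start up and down the slope). Nothing stands within 70 mm of it above the level 10 mm above the collar's underside.
- pin_bar_end (a point): A point inside the +x end of the crossbar, 34 mm from the pin's axis: it shows how far the pin is turned.
- pin_tip (a point): The lower tip of the pin's shank, on its axis, 62 mm below the collar's underside.
- tray: Shallow open black plastic tray, loose, 0.6 kg, 230 mm along its x, 170 mm along its y, 30 mm high, walls and floor 4 mm. Origin: centre of its underside; x along its long side. It stands on the table beside the jig.
- spool: Bystander: spool of copper wire, 60 mm diameter, 44 mm high, upright. Origin: centre of its underside.
- flux_bottle: Bystander: small clear bottle with a white cap, 44 mm diameter, 95 mm high. Origin: centre of its underside.
- screwdriver: Bystander: screwdriver with a black handle, 170 mm long, lying along its x axis, in the gap between jig and tray. Origin: its middle, on the table.
Not all that is in view belongs to the job. There is more than one size of the pin; the one meant has the size given above.

How it is judged (in metres and radians):
On the way, in this order (a step that is already met when the one before it is completed fails the run):
1. with the pin still nearly fully in its bore, it is twisted at least 9 degrees one way or the other ((y of pin_bar_end in the frame of bush above 0.0053 m or y of pin_bar_end in the frame of bush below -0.0053 m) and z of pin in the frame of bush below 0.02 m).
2. with the pin still in the bore (drawn less than 45 mm), it is twisted back to within 5 degrees of where it was (y of pin_bar_end in the frame of bush between -0.003 and 0.003 m and z of pin in the frame of bush below 0.045 m).
At the end, for the whole second after the job is handed in: The pin lies at rest inside the tray: the middle of its crossbar and its tip are within the tray's walls and less than 55 mm above the tray's underside (lying down; its crossbar may lean on a wall). The jig stands on its feet (tilted under 3 degrees), within 25 mm of where it was (x of pin_bar_middle in the frame of tray between -0.111 and 0.111 m and y of pin_bar_middle in the frame of tray between -0.081 and 0.081 m and z of each of pin_bar_middle, pin_tip in the frame of tray below 0.055 m and x of pin_tip in the frame of tray between -0.111 and 0.111 m and y of pin_tip in the frame of tray between -0.081 and 0.081 m and linear speed of pin below 0.02 m/s and distance of jig from where it was at the start of the episode below 0.025 m and angle between jig's own z axis and vertical below 0.05 rad); the robot touches nothing.
It fails at once if the jig is dragged or lifted more than 25 mm, or tipped more than 6 degrees (distance of jig from where it was at the start of the episode above 0.025 m or angle between jig's own z axis and vertical above 0.105 rad).
It fails at once if the pin is dropped (it moves faster than 1.5 m/s, as after a free fall of 11 cm) (linear speed of pin above 1.5 m/s).
It fails at once if a bystander is pushed more than 40 mm or the bottle or the spool is knocked over (distance of any of spool, flux_bottle, screwdriver from where it was at the start of the episode above 0.04 m or angle between any of spool, flux_bottle's own z axis and vertical above 0.5 rad).
It also fails if it takes over 72 s, if anything falls off the work surface, if the arm or the gripper's body presses on something with over 40 N, if the wrist force passes 120 N, or if a joint passes its speed limit or range.

### The arm

A 6-joint arm with a two-finger parallel gripper is mounted at the origin on the work surface. World frame = base frame: x ahead of the robot, y to its left, z up, the work surface at z = 0. Lengths are in mm, angles in degrees, forces in N, time in s.
With the tool pointing down it reaches from about 300 to 850 mm from the base axis. Payload 4.2 kg.
Tool frame: the origin (TCP) lies on the centre line of the jaws, within the pads' length; the fingertips stand 14 mm ahead of it and the grasp point (between the pads) lies 5 mm behind it; z points along the fingers, y is the line along which they close (so a half turn about z gives the same grasp; the last joint's range is limited). The gripper opens to 91 mm and grips with 3 to 60 N. Pads are 32 mm wide; open, the fingers measure 118 mm over their backs; the gripper's body (76 mm by 178 mm) begins 60 mm behind the grasp point.
Start: joints at [-77.808, 18.312, 89.639, -0, 72.044, -1.146], TCP at [132.656, -559.503, 227.976] pointing down, gripper open.
Joint ranges: [-177.97, 177.97], [-48.28, 115.42], [12.27, 149.76], [-77.06, 257.06], [2.81, 150.46], [-146.56, 146.56]. Speed limits (degrees/s): [147.25, 147.25, 180, 180, 180, 180].

### API

Orientations are given as [roll, pitch, yaw] about the fixed x, y, z axes, in that order (R = Rz(yaw) Ry(pitch) Rx(roll)).
In Python, from workcell import env gives the robot as it stands.
- The arm moves only by the tool arm_command, never from a script. Its argument "motion" is a list of rows, each an object with "offset": the shift along the tool's x, y, z in m, a list of three; "spin": the turn about the tool's z in rad. In form: [{"offset": [tx, ty, tz], "spin": spin}, ...]. A call has 1 to 5 rows; each row shifts and turns the commanded pose from where the row before left it, along the tool's axes as they then stand; what a row does not reach is not made up. A row lasts 1/8 s, in which the tool goes at most 62.5 mm and 10.7 degrees, less where a joint would pass 70% of its speed; a pose out of reach is approached as far as the arm can. A call with a gripper value outside its range is refused whole. "jaw" is the finger opening in m, from 0 to 0.0912, set as the call begins (left out, the last holds). The fingers move at their own pace and stop on an object; "newtons" is the grip in N (left out, the last holds). Time passes only in rows, so rows that do not move let the fingers close. It gives the time, the measured TCP pose, the force, the opening and the grip force at its end, in the units of the state.
- env.state(): the state, without advancing time (a new reading comes with each control period).
- env.grab_frame(name): name is "scene" or "side" or "wrist"; returns (picture, depth): 420x560x3 uint8, blue, green, red; 420x560 float32, mm along the optical axis (not along the pixel's ray), 0 where there is no reading.
- env.camera_model(name): a dict with "fx", "fy", "cx", "cy" (pixels), "k1" (the pictures are not rectified: a ray, as slopes to the right and down, at radius r is drawn at 1 + k1 r^2 times it, then the intrinsics apply), "eye" and "rotation" of the camera in the world; the wrist camera has in their place "hand_eye" (4x4, takes a point from camera to tool coordinates, whose origin is the TCP and whose axes are the flange's). Camera axes: x right, y down, z forward; pixel columns grow to the right and rows downward; lengths in mm; the calibration is good to about 2 mm. A picture is of the moment at which its call begins: read the wrist's pose just before it. camera_model takes no time and is no camera call.
- env.job_done(): hands the job in; it is judged then, once.
Trained networks look in the newest picture that a camera, given by its name, has taken for a name from the list of things; names that differ only in an ending like _2 or _b are one class to them, and where a whole thing is asked for, a point or a joint stands for the part that bears it (a point fixed in the world has none). Each returns a list of dicts, best first, with "score" (0 to 1); they miss things now and then, are a little off and sometimes report something else, mostly with a low value. They report only what shows in the picture. A call takes as long as a camera call. They do not tell look-alikes from the thing itself.
- env.boxes_of(camera, target): "bbox" ([left, top, right, bottom] in pixels, round what is visible of it).
- env.pinpoint(camera, target): "location" ([column, row] in pixels: a listed point, or the origin of a listed thing).
The state is a dict: "time_s": time; "qpos": joint angles; "qvel": joint speeds; "effort": joint torques, N m; "ee_pos": TCP position; "ee_rot": TCP orientation; "force": force on the tool from outside, world axes, zero at the start; "torque": the same for the moment, N m; "gripper_width": finger opening in mm; "gripper_force": force on a finger pad.
Only numpy, scipy, OpenCV 4.12 (cv2) and the standard library are available. Lean on these libraries where they do the work, as an engineer would, in place of code of your own. Each camera call takes 0.05 s, during which the arm holds its last target. There are 200 camera calls.

## Working session

There is one attempt and no reset: what is moved stays moved. The work goes in short steps, Python scripts to look and compute and a tool call to move; the robot and the scene stay as the last step left them, time stands still between calls to the robot, and variables do not carry over. Pictures are saved under pics/ and viewed, at most 10 in all, crops included, and the job is handed in when it is done.

Besides the shell and the picture viewer there is one more tool, called after "Call:" by a JSON object that holds its "fn" and its "kwargs". arm_command: Moves the arm, as the interface text tells. Its arguments: {"type":"object","properties":{"motion":{"type":"array"},"jaw":{"type":"number"},"newtons":{"type":"number"}},"required":["motion"]}

```bash
mkdir -p pics; ls; cat > h.py <<'E'
import numpy as np, cv2, json
from scipy.spatial.transform import Rotation as R
from workcell import env
def tool():
    s=env.state(); return np.array(s["ee_pos"],float), R.from_euler('xyz',s["ee_rot"],degrees=True).as_matrix(), s
def campose(n,c,p=None,Rm=None):
    if n=="wrist":
        H=np.array(c["hand_eye"]); return p+Rm@H[:3,3], Rm@H[:3,:3]
    return np.array(c["eye"]),np.array(c["rotation"])
def ray(c,uv):
    x=(uv[0]-c["cx"])/c["fx"]; y=(uv[1]-c["cy"])/c["fy"]
    a,b=x,y
    for _ in range(10):
        k=1+c["k1"]*(a*a+b*b); a,b=x/k,y/k
    return np.array([a,b,1.])
def toworld(n,uv,d,p=None,Rm=None):
    c=env.camera_model(n); e,Q=campose(n,c,p,Rm); return e+Q@(ray(c,uv)*d)
def cloud(n,depth,p=None,Rm=None):
    c=env.camera_model(n); e,Q=campose(n,c,p,Rm)
    v,u=np.mgrid[:420,:560]; x=(u-c["cx"])/c["fx"]; y=(v-c["cy"])/c["fy"]; a,b=x,y
    for _ in range(10):
        k=1+c["k1"]*(a*a+b*b); a,b=x/k,y/k
    P=np.stack([a,b,np.ones_like(a)],-1)*depth[...,None]
    return e+P@Q.T
def project(n,X,p=None,Rm=None):
    c=env.camera_model(n); e,Q=campose(n,c,p,Rm); q=Q.T@(np.asarray(X)-e); a,b=q[:2]/q[2]; k=1+c["k1"]*(a*a+b*b)
    return c["fx"]*a*k+c["cx"],c["fy"]*b*k+c["cy"]
E
cat > a.py <<'E'
from h import *
p,Rm,s=tool(); print(s)
np.set_printoptions(precision=1,suppress=True)
ims=[]
for n in ["scene","side"]:
    im,d=env.grab_frame(n); np.save(f"{n}.npy",d); cv2.imwrite(f"pics/{n}1.png",im)
    for t in ["jig","bush","pin","pin_bar_middle","pin_bar_end","tray","spool","flux_bottle","screwdriver"]:
        for r in env.pinpoint(n,t)[:3]:
            u,v=r["location"]; ui,vi=int(round(u)),int(round(v))
            dd=d[min(max(vi,0),419),min(max(ui,0),559)]
            print(n,t,round(r["score"],2),np.array([u,v]),toworld(n,(u,v),dd))
E
python3 a.py
```

```text
pics
{'time_s': 0.0, 'qpos': array([-7.78079199e+01,  1.83529349e+01,  8.97072517e+01, -1.72588321e-03,
        7.20446844e+01, -1.14722979e+00]), 'qvel': array([-0.00694129,  0.06287369, -0.06778722,  0.01536052,  0.01782896,
       -0.04427533]), 'effort': array([-4.57137560e-06, -4.12460589e+01, -2.31975693e+01,  7.26674125e-02,
        4.58092033e-02, -1.58186704e-04]), 'ee_pos': array([ 132.53761358, -559.01146936,  227.10157278]), 'ee_rot': array([-1.79895117e+02, -4.59161689e-04,  1.33398430e+01]), 'force': array([ 0.43130412, -0.74781381, -0.4334388 ]), 'torque': array([ 0.00417754, -0.03387976, -0.08561188]), 'gripper_force': 0.0, 'gripper_width': 91.22636711177809}
scene jig 0.62 [335.  253.8] [92798.  92000.2 92811.1]
scene bush 0.76 [312.1 214.5] [104905.6 104107.9 104918.8]
scene pin 0.78 [307.5 209.7] [106886.3 106088.5 106899.4]
scene pin 0.69 [459.5 244.3] [58369.6 57571.8 58382.7]
scene pin 0.66 [337.2 165.4] [114651.4 113853.6 114664.5]
scene pin_bar_middle 0.91 [454.2 225.5] [61836.3 61038.5 61849.4]
scene pin_bar_middle 0.49 [311.6 192.3] [124989.8 124192.1 125003
[... 722 characters left out ...]
8.3 -172998.  -173054.3]
side pin_bar_middle 0.83 [341.  405.7] [-157467.9 -157107.6 -157164. ]
side pin_bar_middle 0.65 [388.5 265.6] [-223491.1 -223130.8 -223187.1]
side pin_bar_middle 0.59 [286.4 213.5] [-172415.2 -172054.8 -172111.2]
side pin_bar_end 0.93 [375.6 256.1] [-226458.2 -226097.9 -226154.2]
side pin_bar_end 0.82 [273.5 209.9] [-219632.8 -219272.5 -219328.8]
side pin_bar_end 0.75 [331.5 384.4] [-161846.5 -161486.2 -161542.6]
side tray 0.61 [269.7 180. ] [-234428.6 -234068.3 -234124.7]
side spool 0.55 [188.3 245.4] [-167205.8 -166845.5 -166901.8]
side flux_bottle 0.58 [200.4 203.6] [-189979.4 -189619.1 -189675.4]
side screwdriver 0.54 [265.  227.8] [-175856.7 -175496.4 -175552.8]
```

```bash
python3 -c "
from h import *
for n in ['scene','side','wrist']: print(n,env.camera_model(n))
a=cv2.imread('pics/scene1.png');b=cv2.imread('pics/side1.png')
cv2.imwrite('pics/both.png',cv2.resize(np.vstack([a,b]),(560,840))[:, :] if 0 else cv2.resize(np.hstack([a,b]),(800,300)))
"
```

```text
scene {'fx': 459.25705520934025, 'fy': 459.25705520934025, 'cx': 282.8769581435313, 'cy': 211.410731148225, 'k1': 0.05182855297331285, 'eye': array([1071.29051169,  273.50232842, 1084.41152137]), 'rotation': array([-150.67678948,    0.80399363,  106.89813013])}
side {'fx': 443.11823118716495, 'fy': 443.11823118716495, 'cx': 275.65099703579835, 'cy': 203.884017521629, 'k1': -0.1240099220241003, 'eye': array([526.99210807, 887.32302978, 830.95850481]), 'rotation': array([-130.95654116,   -0.75721258, -176.8482736 ])}
wrist {'fx': 335.1455266598952, 'fy': 335.1455266598952, 'cx': 276.89594213901427, 'cy': 210.37032436871382, 'k1': -0.013947990783249736, 'hand_eye': array([[ 2.95901774e-04, -9.60974776e-01, -2.76635848e-01,
         7.76953111e+01],
       [ 9.99999927e-01,  2.17884305e-04,  3.12759293e-04,
         3.47626866e-02],
       [-2.40279182e-04, -2.76635920e-01,  9.60974771e-01,
        -1.55602639e+02],
       [ 0.00000000e+00,  0.00000000e+00,  0.00000000e+00,
         1.00000000e+00]])}
```

View pics/scene1.png

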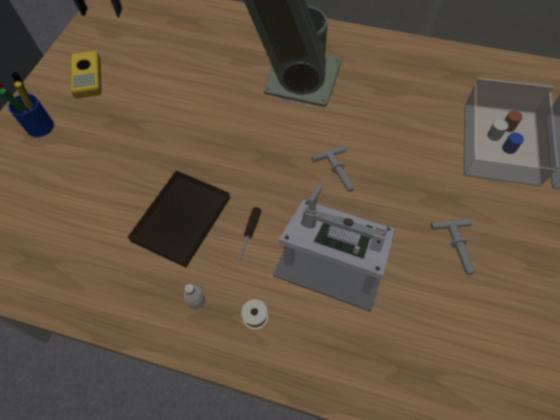

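View pics/side1.png

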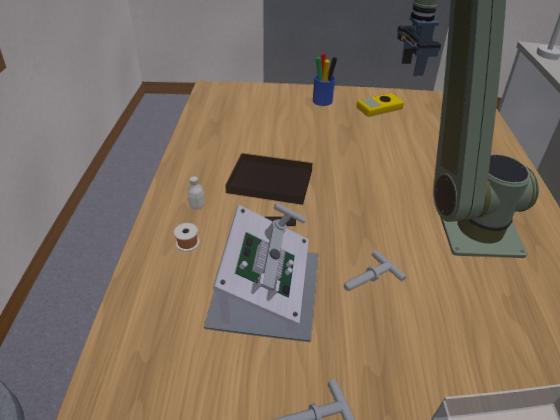

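The pin in the jig's bush shows at scene (314,195) and side (288,214). Two look-alikes lie loose on the table: scene (335,165) with side (375,270), and scene (457,240) with side (325,410). The one in the bush fits the description; I'll enlarge it to confirm.

```bash
sed -i 's/return np.array(c\["eye"\]),np.array(c\["rotation"\])/return np.array(c["eye"]),R.from_euler("xyz",c["rotation"],degrees=True).as_matrix()/' h.py
cat > b.py <<'E'
from h import *
from scipy.optimize import least_squares
np.set_printoptions(precision=1,suppress=True)
obs=[("scene","jig",335,253.8),("scene","bush",312.1,214.5),("side","bush",277.4,225.5),("scene","mid",311.6,192.3),("side","mid",286.4,213.5)]
P={n:cloud(n,np.load(n+".npy")) for n in("scene","side")}
for n,t,u,v in [*obs,("scene","tray",181,216),("scene","spool",255,318),("scene","bottle",197,300),("scene","driver",249,237),("side","tray",270,180),("side","bottle",200,203),("side","spool",188,245),("side","driver",265,228),("scene","loosepin",337,165),("scene","loose2",459,244)]:
    print(n,t,P[n][int(v),int(u)])
# deck plane points and jig base plate from both clouds
Q=np.vstack([P[n].reshape(-1,3) for n in P]); 
# tray: dark pixels
for n,box in (("scene",(125,165,235,270)),("side",(222,150,318,205))):
    im=cv2.imread(f"pics/{n}1.png"); l,t,r,b=box
    m=np.zeros(im.shape[:2],bool); m[t:b,l:r]=im[t:b,l:r].max(2)<60
    q=P[n][m]; q=q[(q[:,2]>-15)&(q[:,2]<50)]
    print(n,"tray",cv2.minAreaRect(q[:,:2].astype(np.float32)),np.percentile(q[:,2],[5,50,95]))
# deck corners, model: deck plane fit
def fit(mask,n):
    q=P[n][mask]; c=q.mean(0); return c,np.linalg.svd(q-c,full_matrices=False)[2][2]
for n,poly in (("scene",[(296,208),(390,238),(377,268),(283,238)]),("side",[(240,210),(308,242),(298,318),(220,284)])):
    m=np.zeros((420,560),np.uint8); cv2.fillPoly(m,[np.array(poly)],1)
    q=P[n][m>0]; q=q[q[:,2]>20]
    best=None; rng=np.random.default_rng(0)
    for _ in range(300):
        a=q[rng.choice(len(q),3,replace=False)]; nn=np.cross(a[1]-a[0],a[2]-a[0]); nn/=np.linalg.norm(nn)+1e-9
        i=abs((q-a[0])@nn)<2
        if best is None or i.sum()>best.sum(): best=i
    w=q[best]; c=w.mean(0); nn=np.linalg.svd(w-c,full_matrices=False)[2][2]; nn*=np.sign(nn[2])
    print(n,"deck normal",nn,"tilt",np.degrees(np.arccos(nn[2])),"az",np.degrees(np.arctan2(nn[1],nn[0])),best.sum(),c)
    g=w-c; ex=-np.r_[nn[:2],0]/np.linalg.norm(nn[:2]); ey=np.cross([0,0,1],ex)
    print("minrect", cv2.minAreaRect(w[:,:2].astype(np.float32)))
a=cv2.imread("pics/scene1.png")[150:240,270:390]; cv2.imwrite("pics/crop.png",cv2.resize(a,(720,540),interpolation=cv2.INTER_CUBIC))
E
python3 b.py
```

```text
scene jig [639.6 249.7 146.5]
scene bush [560.5 175.3 150.4]
side bush [554.  180.7 155.7]
scene mid [410.2 138.4  -2.5]
side mid [535.2 180.2 192.2]
scene tray [ 585.7 -176.1    3.4]
scene spool [803.2 110.1  45.5]
scene bottle [804.2 -30.6  56. ]
scene driver [596.2  21.2   9.9]
side tray [ 591.5 -171.8    5.6]
side bottle [779.1 -35.1  20.1]
side spool [779.5 128.9  21.4]
side driver [582.2 158.8 123.5]
scene loosepin [326.6 188.8  33. ]
scene loose2 [472.9 536.8  28.8]
scene tray ((593.2407836914062, -171.74996948242188), (171.90652465820312, 231.03993225097656), 81.18016052246094) [ 0.8  4.7 28.6]
side tray ((591.2796020507812, -171.15203857421875), (177.7480926513672, 229.11886596679688), 80.48553466796875) [ 4.1  7.9 30.3]
scene deck normal [-0.5  0.   0.9] tilt 27.334731189289286 az 176.35913440593072 1512 [608.3 231.9 132.1]
minrect ((588.8058471679688, 241.83779907226562), (233.50437927246094, 120.14936065673828), 86.202880859375)
side deck normal [-0.5  0.   0.9] tilt 28.147673990308167 az 174.98429132263658 3015 [573.1 257.9 113.3]
minrect ((569.1314086914062, 247.0885009765625), (222.15830993652344, 161.16049194335938), 85.92757415771484)
```

View pics/crop.png

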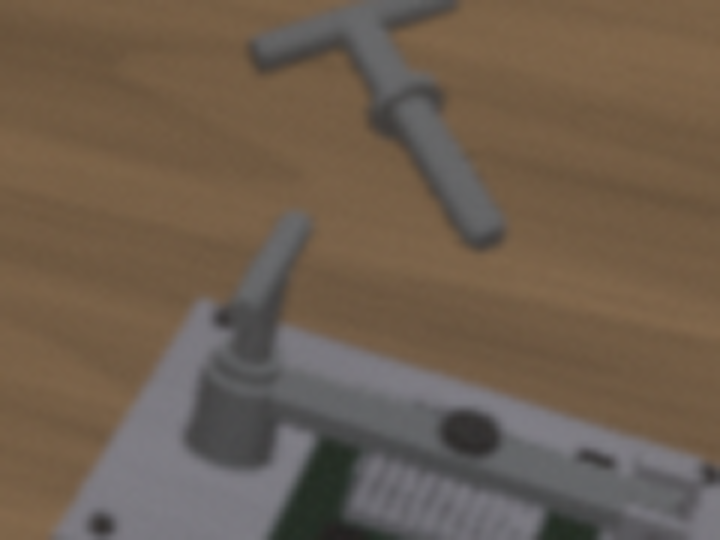

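The crop shows the T-pin standing in the bush with its collar seated on the rim, so that is the one meant; the other two lie on the wood. Next I'll refine the bar's position from the point cloud.

```bash
cat > c.py <<'E'
from h import *
np.set_printoptions(precision=1,suppress=True)
for n in("scene","side"):
    q=cloud(n,np.load(n+".npy")).reshape(-1,3)
    q=q[(q[:,2]>170)&(q[:,2]<225)&(abs(q[:,0]-540)<60)&(abs(q[:,1]-180)<60)]
    print(n,len(q)); print(q[np.argsort(q[:,0])][::max(1,len(q)//14)])
for n,t in(("scene","mid"),("side","mid")):
    pass
yaw=np.radians(-4); 
a=R.from_euler('z',-4,degrees=True).apply([-np.sin(np.radians(28)),0,np.cos(np.radians(28))])
# triangulate bush from the two views
A=[];b=[]
for n,uv in(("scene",(312.1,214.5)),("side",(277.4,225.5))):
    c=env.camera_model(n); e,Q=campose(n,c); d=Q@ray(c,uv); d/=np.linalg.norm(d); M=np.eye(3)-np.outer(d,d); A.append(M); b.append(M@e)
x=np.linalg.lstsq(np.vstack(A),np.hstack(b),rcond=None)[0]; print("bush tri",x,"mid",x+46*a)
for m in ([534,180,185],):
    for n in("scene","side"): print(n,project(n,m))
E
python3 c.py
```

```text
scene 137
[[493.5 173.2 173.7]
 [501.  177.6 174. ]
 [507.  179.1 175. ]
 [513.  178.  179.3]
 [518.6 172.  185.3]
 [524.5 171.  189.6]
 [529.6 174.7 190.6]
 [534.2 176.  189.6]
 [537.8 169.6 196.7]
 [541.1 173.9 173. ]
 [542.9 172.1 170.6]
 [549.8 167.8 206.3]
 [555.1 164.6 204.6]
 [559.4 165.7 207.5]
 [561.  164.1 200.8]
 [564.2 167.3 198.7]]
side 254
[[493.2 177.6 171.9]
 [500.2 174.6 180.5]
 [506.8 178.4 183.5]
 [513.  177.3 176.2]
 [518.  174.6 188.2]
 [524.3 176.7 186.8]
 [528.8 176.6 189.3]
 [532.7 176.  176.7]
 [535.4 175.8 193.9]
 [539.1 177.  171.4]
 [541.8 167.  173.9]
 [544.4 171.8 204.3]
 [550.5 176.1 196.2]
 [555.2 171.4 206.1]
 [561.6 172.8 201.2]]
bush tri [555.7 173.8 144.9] mid [534.1 175.3 185.5]
scene (np.float64(317.6384111426289), np.float64(197.41131452239821))
side (np.float64(286.4584188772299), np.float64(215.4153015929715))
```

Call:
{"fn": "arm_command", "kwargs": {"motion": [{"offset": [0,0,-0.06],"spin": 0.1},{"offset": [0.06,0,-0.01],"spin": 0.1},{"offset": [0.05,-0.03,0],"spin": 0.1},{"offset": [0.05,-0.03,0],"spin": 0},{"offset": [0.05,-0.03,0],"spin": 0}], "jaw": 0.05}}

```text
time_s: 1.62
ee_pos: [346.4, -465.8, 298.2]
ee_rot: [180.0, -0.0, -3.9]
force: [0.6, -1.6, -0.9]
gripper_width: 50.6
gripper_force: 0.0
```

Call:
{"fn": "arm_command", "kwargs": {"motion": [{"offset": [0.025,-0.056,0],"spin": 0},{"offset": [0.025,-0.056,0],"spin": 0},{"offset": [0.02,-0.056,0],"spin": 0},{"offset": [0.02,-0.056,0],"spin": 0},{"offset": [0.015,-0.056,0],"spin": 0}]}}

```text
time_s: 2.25
ee_pos: [469.2, -192.6, 298.0]
ee_rot: [180.0, -0.0, -3.8]
force: [1.0, -0.2, 0.8]
gripper_width: 49.8
gripper_force: 0.0
```

Call:
{"fn": "arm_command", "kwargs": {"motion": [{"offset": [0.01,-0.056,0],"spin": 0},{"offset": [0.01,-0.056,0],"spin": 0},{"offset": [0.01,-0.056,0],"spin": 0},{"offset": [0.01,-0.056,0],"spin": 0},{"offset": [0,-0.056,0],"spin": 0}]}}

```text
time_s: 2.88
ee_pos: [527.7, 84.1, 297.9]
ee_rot: [180.0, -0.0, -3.9]
force: [0.6, 0.7, -0.9]
gripper_width: 50.0
gripper_force: 0.0
```

Call:
{"fn": "arm_command", "kwargs": {"motion": [{"offset": [0,-0.05,0],"spin": 0},{"offset": [0,-0.042,0],"spin": 0},{"offset": [0,0,0],"spin": 0},{"offset": [0,0,0],"spin": 0}]}}

```text
time_s: 3.38
ee_pos: [533.3, 173.5, 297.8]
ee_rot: [179.9, 0.0, -3.8]
force: [-0.3, -0.9, 0.7]
gripper_width: 50.3
gripper_force: 0.0
```

```bash
cat > w.py <<'E'
from h import *
import sys
np.set_printoptions(precision=1,suppress=True)
p,Rm,s=tool(); im,d=env.grab_frame("wrist"); cv2.imwrite(f"pics/w{sys.argv[1]}.png",im)
np.savez("w.npz",d=d,p=p,R=Rm)
for t in ["pin_bar_middle","pin_bar_end","bush","pin"]:
    for r in env.pinpoint("wrist",t)[:2]:
        u,v=r["location"]; dd=d[min(int(v),419),min(int(u),559)]; print(t,round(r["score"],2),np.array([u,v]),toworld("wrist",(u,v),dd,p,Rm))
q=cloud("wrist",d,p,Rm); g=d>0
print("near fingers ignored")
q=q[g&(q[...,2]>165)&(q[...,2]<225)&(abs(q[...,0]-533)<60)&(abs(q[...,1]-175)<40)]
for lo in range(490,580,8):
    k=q[(q[:,0]>=lo)&(q[:,0]<lo+8)]
    if len(k)>3: print(lo+4,len(k),"y",np.percentile(k[:,1],[2,50,98]),"ztop",np.percentile(k[:,2],[50,95]))
E
python3 w.py 1
```

```text
pin_bar_middle 0.88 [ 50.5 272.6] [414.9 506.6  18.7]
pin_bar_middle 0.77 [299.6 340.2] [279.  155.3  19.8]
pin_bar_end 0.95 [ 76.8 264.2] [424.5 466.8  16.6]
pin_bar_end 0.67 [277.4 184.6] [559.2 171.  203.2]
bush 0.6 [281.5 181.8] [560.6 167.7 200.2]
pin 0.88 [279.2 180.2] [561.9 169.4 200. ]
pin 0.72 [ 19.4 236.7] [473.6 531.6  24.3]
near fingers ignored
494 65 y [168.2 174.5 180.8] ztop [171.9 174.2]
502 99 y [167.9 174.3 180.5] ztop [175.5 178.7]
510 110 y [166.5 173.5 179.9] ztop [179.7 182.9]
518 115 y [166.2 172.6 179.3] ztop [183.8 187.1]
526 133 y [165.  172.4 179.2] ztop [188.2 191.5]
534 147 y [164.6 172.1 179. ] ztop [192.4 195.8]
542 142 y [164.3 171.  177.7] ztop [197.  200.1]
550 150 y [164.1 170.4 176.6] ztop [201.7 204.3]
558 196 y [162.9 169.6 175.9] ztop [203.3 206.3]
566 33 y [166.1 170.2 174.4] ztop [197.4 200.1]
```

View pics/w1.png

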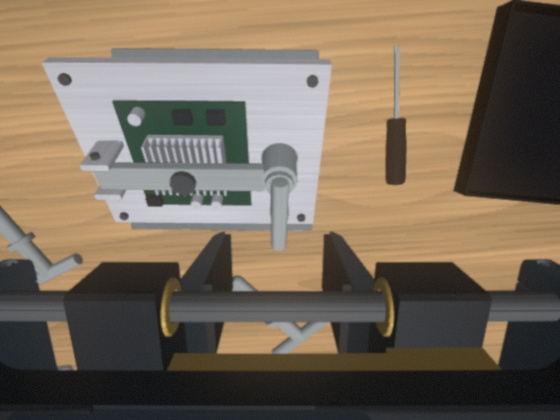

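The view shows the pin from above: collar at (280,165), bar running down to (278,245), and the fingers straddling it. I'll descend until only the fingertips hold the bar, clear of the thicker neck.

Call:
{"fn": "arm_command", "kwargs": {"motion": [{"offset": [-0.001,0.001,0.04],"spin": 0.01},{"offset": [0,0,0.04],"spin": 0},{"offset": [0,0,0.022],"spin": 0},{"offset": [0,0,0],"spin": 0},{"offset": [0,0,0],"spin": 0}], "jaw": 0.03}}

```text
time_s: 4.25
ee_pos: [533.1, 173.0, 197.2]
ee_rot: [-180.0, -0.1, -4.5]
force: [1.0, -0.1, 0.2]
gripper_width: 30.1
gripper_force: 0.0
```

Call:
{"fn": "arm_command", "kwargs": {"motion": [{"offset": [0,0,0],"spin": 0},{"offset": [0,0,0],"spin": 0},{"offset": [0,0,0],"spin": 0},{"offset": [0,0,0],"spin": 0}], "jaw": 0.005, "newtons": 45}}

```text
time_s: 4.75
ee_pos: [532.8, 172.5, 197.0]
ee_rot: [180.0, -0.1, -4.4]
force: [-0.1, -3.0, 6.4]
gripper_width: 13.2
gripper_force: 45.0
```

Call:
{"fn": "arm_command", "kwargs": {"motion": [{"offset": [0,0,0],"spin": 0.12},{"offset": [-0.0001,0,-0.0002],"spin": 0.17},{"offset": [0,0,0],"spin": 0}]}}

```text
time_s: 5.12
ee_pos: [532.0, 172.8, 197.1]
ee_rot: [180.0, -0.0, -21.0]
force: [-1.4, -3.2, 6.4]
gripper_width: 13.2
gripper_force: 44.9
```

Call:
{"fn": "arm_command", "kwargs": {"motion": [{"offset": [-0.00015,0,-0.0003],"spin": -0.15},{"offset": [-0.00015,0,-0.0003],"spin": -0.17},{"offset": [-0.00015,0,-0.0003],"spin": -0.17},{"offset": [-0.00015,0,-0.0003],"spin": -0.17},{"offset": [0,0,0],"spin": 0.1}]}}

```text
time_s: 5.75
ee_pos: [531.3, 173.2, 197.9]
ee_rot: [-180.0, 0.0, 11.0]
force: [-1.7, -0.6, 4.8]
gripper_width: 12.9
gripper_force: 45.3
```

```bash
python3 w.py 2 | grep -v -e pin; python3 -c "
from h import *
print(env.state()['torque'],env.state()['force'])
im=cv2.imread('pics/w2.png');cv2.imwrite('pics/w2c.png',cv2.resize(im[100:310,140:420],(800,600)))"
```

```text
bush 0.78 [288.8 211.5] [551.6 169.4 152.9]
near fingers ignored
510 68 y [162.7 172.8 176.5] ztop [180.5 183. ]
518 254 y [163.8 170.7 177.7] ztop [184.4 223.7]
526 280 y [165.2 172.5 179.5] ztop [189.2 205.7]
534 343 y [166.6 174.  180.9] ztop [193.1 217.5]
542 1047 y [168.4 184.7 192.6] ztop [202.3 222.5]
550 1056 y [160.2 167.5 184.1] ztop [203.2 221.9]
558 534 y [172.  178.6 184.6] ztop [202.2 205.7]
566 39 y [173.9 177.1 181. ] ztop [196.3 198.7]
[-0.4623891   0.41795177  0.17005389] [-2.0129963  -2.26218265  5.6940868 ]
```

View pics/w2c.png

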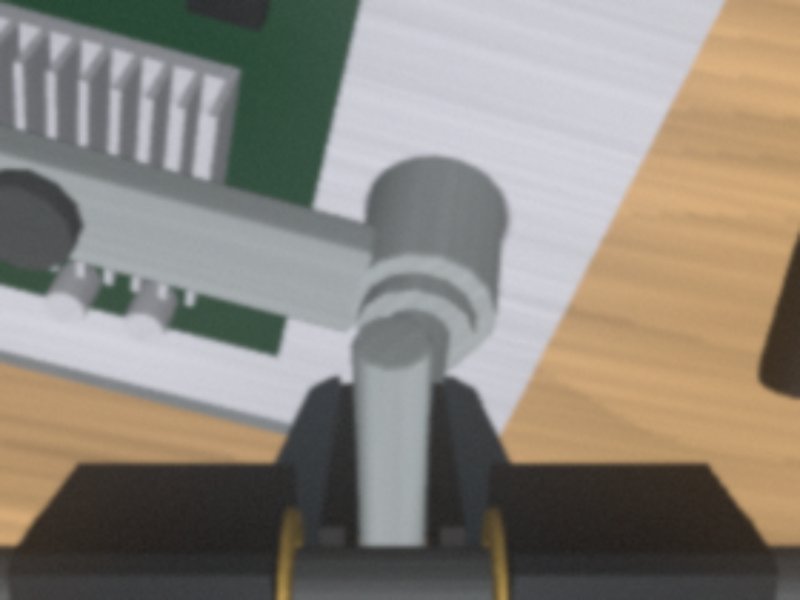

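The pin turned with the tool and a gap shows under its collar at about (420,290), so it is moving. Pull force is low, so I'll keep twisting and drawing.

Call:
{"fn": "arm_command", "kwargs": {"motion": [{"offset": [-0.00014,0,-0.00026],"spin": 0.16},{"offset": [-0.00014,0,-0.00026],"spin": 0.16},{"offset": [-0.00014,0,-0.00026],"spin": 0.16},{"offset": [-0.00014,0,-0.00026],"spin": 0.16}]}}

```text
time_s: 6.5
ee_pos: [530.3, 173.9, 199.2]
ee_rot: [-180.0, 0.1, -25.8]
force: [-3.9, -0.8, 5.1]
gripper_width: 12.6
gripper_force: 43.7
```

Call:
{"fn": "arm_command", "kwargs": {"motion": [{"offset": [-0.00014,0,-0.00026],"spin": -0.16},{"offset": [-0.00014,0,-0.00026],"spin": -0.16},{"offset": [-0.00014,0,-0.00026],"spin": -0.16},{"offset": [-0.00014,0,-0.00026],"spin": -0.16},{"offset": [-0.00014,0,-0.00026],"spin": -0.16}]}}

```text
time_s: 7.12
ee_pos: [529.7, 172.5, 200.0]
ee_rot: [179.9, 0.1, 20.5]
force: [-2.5, -2.7, 5.5]
gripper_width: 12.6
gripper_force: 44.1
```

Call:
{"fn": "arm_command", "kwargs": {"motion": [{"offset": [-0.00014,0,-0.00026],"spin": 0.16},{"offset": [-0.00014,0,-0.00026],"spin": 0.16},{"offset": [-0.00014,0,-0.00026],"spin": 0.16},{"offset": [-0.00014,0,-0.00026],"spin": 0.16},{"offset": [-0.00014,0,-0.00026],"spin": 0.16}]}}

```text
time_s: 7.75
ee_pos: [528.8, 174.7, 201.3]
ee_rot: [-179.9, 0.1, -25.8]
force: [-2.5, 2.4, 3.7]
gripper_width: 12.9
gripper_force: 43.4
```

Call:
{"fn": "arm_command", "kwargs": {"motion": [{"offset": [-0.00014,0,-0.00026],"spin": -0.13},{"offset": [-0.00014,0,-0.00026],"spin": -0.13},{"offset": [-0.00014,0,-0.00026],"spin": -0.13},{"offset": [0,0,0],"spin": 0}]}}

```text
time_s: 8.25
ee_pos: [528.0, 173.0, 201.4]
ee_rot: [179.9, 0.2, -3.3]
force: [-3.9, -1.4, 3.3]
gripper_width: 12.1
gripper_force: 44.9
```

```bash
python3 w.py 3; python3 -c "
from h import *
im=cv2.imread('pics/w3.png');cv2.imwrite('pics/w3c.png',cv2.resize(im[100:310,140:420],(800,600)))"
```

```text
pin_bar_middle 0.91 [281.1 256.7] [533.1 170.2 193.7]
pin_bar_end 0.94 [279.8 213.5] [560.2 169.5 204.7]
pin_bar_end 0.72 [424.9 115.6] [595.3  23.5  17.2]
bush 0.78 [275.4 202.8] [563.5 171.4 196.9]
pin 0.7 [278.7 201.3] [564.2 169.7 197. ]
pin 0.7 [267.1 356. ] [551.7 173.7 291.2]
near fingers ignored
502 61 y [167.9 172.8 180.9] ztop [176.2 178.9]
510 186 y [167.7 174.1 180.2] ztop [180.  182.9]
518 235 y [167.2 173.6 179.8] ztop [184.7 194.8]
526 291 y [166.7 172.9 179.4] ztop [189.5 208.4]
534 329 y [166.3 172.7 178.9] ztop [193.5 219.5]
542 1565 y [156.1 172.1 187.7] ztop [206.4 223.1]
550 345 y [164.8 171.6 183.8] ztop [201.2 204.2]
558 481 y [164.5 170.9 177.6] ztop [204.  206.5]
566 167 y [165.3 171.1 176.8] ztop [198.7 201.5]
```

View pics/w3c.png

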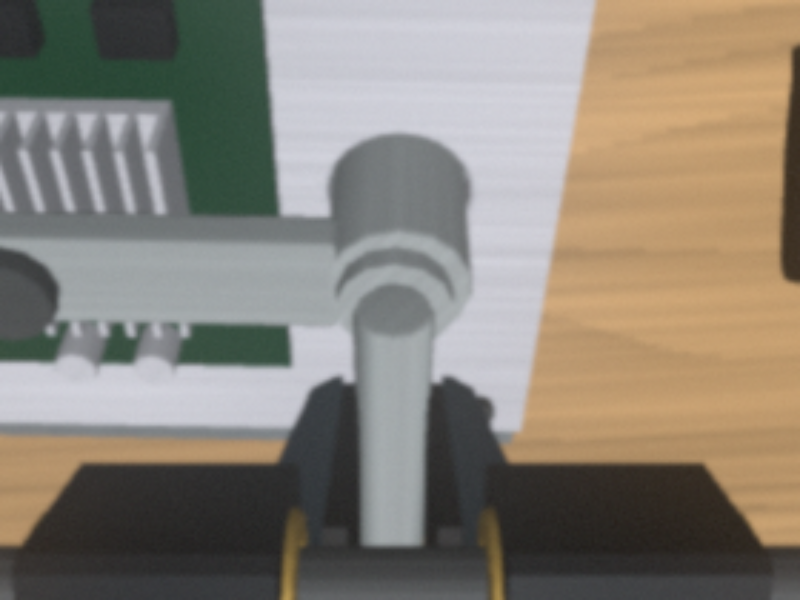

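The bar has hardly risen; the pads slid along it because they only caught its upper half. I'll regrip lower and a little uphill, with more force.

Call:
{"fn": "arm_command", "kwargs": {"motion": [{"offset": [0,0,0],"spin": 0},{"offset": [0.006,0,0.002],"spin": 0.01},{"offset": [0.006,0,0.0045],"spin": 0.01},{"offset": [0,0,0],"spin": 0}], "jaw": 0.025}}

```text
time_s: 9.0
ee_pos: [541.8, 172.7, 194.5]
ee_rot: [180.0, 0.0, -4.5]
force: [0.5, 0.2, -0.0]
gripper_width: 24.8
gripper_force: 0.0
```

Call:
{"fn": "arm_command", "kwargs": {"motion": [{"offset": [0,0,0],"spin": 0},{"offset": [0,0,0],"spin": 0},{"offset": [0,0,0],"spin": 0}], "jaw": 0.005, "newtons": 60}}

```text
time_s: 9.38
ee_pos: [541.4, 172.4, 195.1]
ee_rot: [180.0, -0.0, -4.4]
force: [0.5, -1.2, -2.2]
gripper_width: 13.2
gripper_force: 60.0
```

Call:
{"fn": "arm_command", "kwargs": {"motion": [{"offset": [-0.0001,0.0014,-0.0002],"spin": 0.16},{"offset": [-0.00014,0.0014,-0.00026],"spin": 0.16},{"offset": [0,0,0],"spin": 0}]}}

```text
time_s: 9.75
ee_pos: [540.1, 170.0, 195.5]
ee_rot: [180.0, 0.1, -22.6]
force: [-1.4, 0.3, -2.1]
gripper_width: 13.2
gripper_force: 60.9
```

Call:
{"fn": "arm_command", "kwargs": {"motion": [{"offset": [-0.00014,-0.0014,-0.00026],"spin": -0.16},{"offset": [-0.00014,-0.0014,-0.00026],"spin": -0.16},{"offset": [-0.00014,-0.0014,-0.00026],"spin": -0.16},{"offset": [-0.00014,-0.0014,-0.00026],"spin": -0.16}]}}

```text
time_s: 10.25
ee_pos: [540.1, 173.6, 196.1]
ee_rot: [179.8, 0.2, 14.3]
force: [-0.6, -5.5, -2.0]
gripper_width: 13.2
gripper_force: 61.1
```

Call:
{"fn": "arm_command", "kwargs": {"motion": [{"offset": [-0.00014,0.0014,-0.00026],"spin": 0.16},{"offset": [-0.00014,0.0014,-0.00026],"spin": 0.16},{"offset": [-0.00014,0.0014,-0.00026],"spin": 0.16},{"offset": [-0.00014,0.0014,-0.00026],"spin": 0.16}]}}

```text
time_s: 10.75
ee_pos: [539.7, 170.7, 197.4]
ee_rot: [-180.0, 0.1, -22.8]
force: [-0.8, 0.7, -3.2]
gripper_width: 13.4
gripper_force: 59.9
```

```bash
python3 -c "
from h import *
s=env.state(); print(s['force'],s['torque'],s['qpos'],s['time_s'])"
```

```text
[-0.84505698  0.7230425  -3.17575306] [0.53747229 0.28187925 0.50855752] [1.63300624e+01 1.87408006e+01 9.35767520e+01 9.81233700e-02
 6.77517250e+01 1.29136264e+02] 10.75
```

Call:
{"fn": "arm_command", "kwargs": {"motion": [{"offset": [-0.00014,-0.0014,-0.00026],"spin": -0.16},{"offset": [-0.00014,-0.0014,-0.00026],"spin": -0.16},{"offset": [-0.00014,-0.0014,-0.00026],"spin": -0.16},{"offset": [-0.00014,-0.0014,-0.00026],"spin": -0.16},{"offset": [-0.00014,-0.0014,-0.00026],"spin": -0.16}]}}

```text
time_s: 11.38
ee_pos: [538.3, 174.8, 198.2]
ee_rot: [179.9, 0.4, 23.5]
force: [-2.4, -5.5, -3.0]
gripper_width: 13.1
gripper_force: 60.5
```

Call:
{"fn": "arm_command", "kwargs": {"motion": [{"offset": [-0.00014,0.0014,-0.00026],"spin": 0.16},{"offset": [-0.00014,0.0014,-0.00026],"spin": 0.16},{"offset": [-0.00014,0.0014,-0.00026],"spin": 0.16},{"offset": [0,0,0],"spin": 0}]}}

```text
time_s: 11.88
ee_pos: [539.8, 173.4, 199.7]
ee_rot: [-179.9, 0.1, -4.2]
force: [-4.1, 2.0, -2.0]
gripper_width: 12.6
gripper_force: 60.1
```

```bash
python3 w.py 4; python3 -c "
from h import *
s=env.state(); print(s['force'],s['torque'])
im=cv2.imread('pics/w4.png');cv2.imwrite('pics/w4c.png',cv2.resize(im[100:310,140:420],(800,600)))"
```

```text
pin_bar_middle 0.69 [281.1 276.9] [534.  171.3 193.6]
pin_bar_end 0.94 [278.3 233.9] [561.5 170.8 202.2]
bush 0.83 [282.2 220.8] [552.2 168.9 153.5]
pin 0.95 [275.3 218.3] [553.5 173.2 151.3]
pin 0.67 [271.8 364.6] [563.7 172.4 292.6]
near fingers ignored
518 17 y [168.2 169.9 181.6] ztop [184.2 186.1]
526 201 y [167.8 174.2 180.9] ztop [189.1 191.6]
534 274 y [167.  173.7 180.4] ztop [193.2 199.3]
542 347 y [166.4 173.2 179.8] ztop [197.3 220.6]
550 367 y [165.8 172.2 179.2] ztop [201.8 220.2]
558 1731 y [156.  171.9 188.1] ztop [206.2 222.9]
566 268 y [165.9 172.2 177.8] ztop [200.2 203.5]
[-4.26102647  2.97419375 -0.10735549] [1.01384058 0.74533166 0.17519686]
```

View pics/w4c.png

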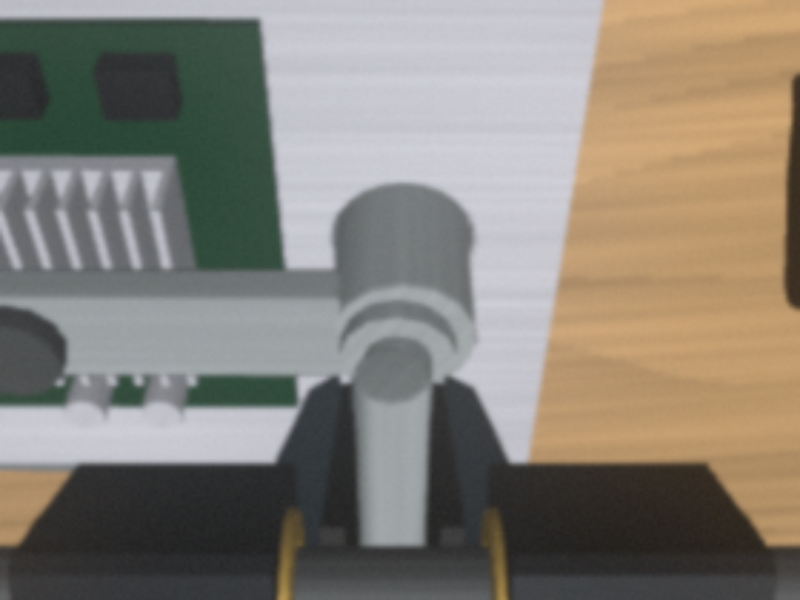

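The numbers show the bar still at its old height. With the tool upright, each twist also rolls the bar about 3.7 mm/rad between the pads, so the two pads' frictions cancel and almost no pull reaches the pin. I'll regrip further up the bar, where there is room to drift. I'll add that drift to the draw, and use a moderate grip so the pull stays limited.

Call:
{"fn": "arm_command", "kwargs": {"motion": [{"offset": [0,0,0],"spin": 0},{"offset": [0.005,0.0008,0.002],"spin": 0},{"offset": [0.005,0.0007,0.0027],"spin": 0},{"offset": [0,0,0],"spin": 0}], "jaw": 0.022}}

```text
time_s: 12.62
ee_pos: [551.3, 170.0, 194.8]
ee_rot: [180.0, -0.0, -4.4]
force: [-0.2, 0.1, -0.4]
gripper_width: 22.1
gripper_force: 0.0
```

Call:
{"fn": "arm_command", "kwargs": {"motion": [{"offset": [0,0,0],"spin": 0},{"offset": [0,0,0],"spin": 0},{"offset": [0,0,0],"spin": 0}], "jaw": 0.005, "newtons": 25}}

```text
time_s: 13.0
ee_pos: [550.7, 170.5, 195.1]
ee_rot: [-180.0, -0.0, -4.4]
force: [-0.2, 0.3, -0.9]
gripper_width: 13.4
gripper_force: 25.0
```

Call:
{"fn": "arm_command", "kwargs": {"motion": [{"offset": [-0.0003,0.0029,-0.0007],"spin": 0.16},{"offset": [-0.0003,0.0029,-0.0007],"spin": 0.16}]}}

```text
time_s: 13.25
ee_pos: [548.6, 165.0, 195.6]
ee_rot: [180.0, 0.1, -23.0]
force: [0.2, 2.3, -7.1]
gripper_width: 13.3
gripper_force: 25.0
```

Call:
{"fn": "arm_command", "kwargs": {"motion": [{"offset": [-0.0003,-0.0029,-0.0007],"spin": -0.16},{"offset": [-0.0003,-0.0029,-0.0007],"spin": -0.16},{"offset": [-0.0003,-0.0029,-0.0007],"spin": -0.16},{"offset": [-0.0003,-0.0029,-0.0007],"spin": -0.16}]}}

```text
time_s: 13.75
ee_pos: [548.6, 175.6, 197.3]
ee_rot: [180.0, 0.3, 14.2]
force: [0.8, -0.4, -9.9]
gripper_width: 13.3
gripper_force: 25.0
```

```bash
python3 -c "
from h import *
s=env.state(); print(s['force'],s['torque'],s['qpos'])"
```

```text
[ 0.8456295  -0.41457069 -9.8706635 ] [-0.02650167 -0.02440862 -0.34054183] [ 1.66234975e+01  1.97135768e+01  9.21097218e+01 -3.59776774e-02
  6.84313350e+01  9.24801474e+01]
```

Call:
{"fn": "arm_command", "kwargs": {"motion": [{"offset": [-0.00037,0.0027,-0.0007],"spin": 0.15},{"offset": [-0.00037,0.0027,-0.0007],"spin": 0.15},{"offset": [-0.00037,0.0027,-0.0007],"spin": 0.15},{"offset": [-0.00037,0.0027,-0.0007],"spin": 0.15},{"offset": [-0.00037,0.0027,-0.0007],"spin": 0.15}], "newtons": 40}}

```text
time_s: 14.38
ee_pos: [545.5, 163.6, 199.6]
ee_rot: [179.8, 0.3, -29.3]
force: [2.1, 3.9, -16.4]
gripper_width: 13.0
gripper_force: 40.0
```

Call:
{"fn": "arm_command", "kwargs": {"motion": [{"offset": [-0.00037,-0.0027,-0.0007],"spin": -0.15},{"offset": [-0.00037,-0.0027,-0.0007],"spin": -0.15},{"offset": [-0.00037,-0.0027,-0.0007],"spin": -0.15},{"offset": [0,0,0],"spin": 0}]}}

```text
time_s: 14.88
ee_pos: [548.0, 169.9, 202.1]
ee_rot: [179.8, 0.2, -3.3]
force: [2.4, -2.0, -16.4]
gripper_width: 13.2
gripper_force: 40.1
```

```bash
python3 w.py 5|tail -9; python3 -c "
from h import *
s=env.state(); print(s['force'],s['torque'])
im=cv2.imread('pics/w5.png');cv2.imwrite('pics/w5c.png',cv2.resize(im[160:370,140:420],(800,600)))"
```

```text
pin 0.8 [275.  231.2] [553.1 170.3 154.4]
near fingers ignored
494 91 y [166.5 172.5 179. ] ztop [175.8 177.6]
502 98 y [167.1 172.7 178.5] ztop [179.  180.9]
534 146 y [163.7 170.2 177.2] ztop [196.3 198.4]
542 284 y [163.3 170.  176.9] ztop [199.3 208.3]
550 339 y [162.9 169.6 176.4] ztop [204.  219.2]
558 511 y [162.4 168.9 175.9] ztop [206.2 217.1]
566 1442 y [152.5 169.7 185.2] ztop [208.  223.6]
[  3.92385724  -2.41596019 -25.24857074] [-7.18078399e-01 -8.47593525e-01  1.54882897e-04]
```

View pics/w5c.png

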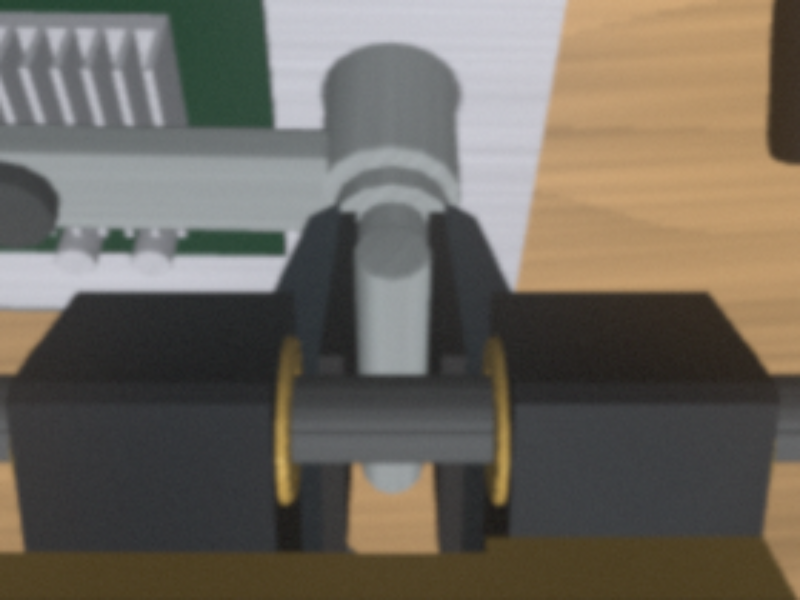

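The neck now shows under the bar and the bar top is about 3 mm higher: the pin is coming. I'll continue the same way.

Call:
{"fn": "arm_command", "kwargs": {"motion": [{"offset": [-0.0003,-0.0027,-0.0005],"spin": -0.15},{"offset": [-0.00037,-0.0027,-0.0007],"spin": -0.15},{"offset": [-0.00037,0.0027,-0.0007],"spin": 0.15},{"offset": [-0.00037,0.0027,-0.0007],"spin": 0.15},{"offset": [-0.00037,0.0027,-0.0007],"spin": 0.15}]}}

```text
time_s: 15.75
ee_pos: [546.5, 169.5, 206.6]
ee_rot: [-179.9, 0.3, -12.2]
force: [0.9, 1.2, -22.0]
gripper_width: 12.8
gripper_force: 39.7
```

Call:
{"fn": "arm_command", "kwargs": {"motion": [{"offset": [-0.00037,0.0027,-0.0007],"spin": 0.15},{"offset": [-0.00037,0.0027,-0.0007],"spin": 0.15},{"offset": [-0.00037,-0.0027,-0.0007],"spin": -0.15},{"offset": [-0.00037,-0.0027,-0.0007],"spin": -0.15}]}}

```text
time_s: 16.25
ee_pos: [545.2, 168.2, 209.8]
ee_rot: [179.9, 0.3, -11.7]
force: [-0.9, -4.0, -14.9]
gripper_width: 12.7
gripper_force: 39.9
```

Call:
{"fn": "arm_command", "kwargs": {"motion": [{"offset": [0,0,0],"spin": 0},{"offset": [0.004,0,0.003],"spin": 0},{"offset": [0.001,0,0.003],"spin": 0},{"offset": [0,0,0],"spin": 0}], "jaw": 0.022}}

```text
time_s: 16.75
ee_pos: [552.5, 167.7, 205.7]
ee_rot: [-180.0, -0.1, -11.9]
force: [-0.2, -0.2, -0.8]
gripper_width: 22.1
gripper_force: 0.0
```

```bash
cat > m.py <<'E'
from h import *
np.set_printoptions(precision=1,suppress=True)
p,Rm,s=tool(); im,d=env.grab_frame("wrist"); q=cloud("wrist",d,p,Rm)
c0=np.array([532,172.5,185.]); ax=R.from_euler('z',-4,degrees=True).apply([-.4695,0,.8829]); k=q-c0
t=k@ax; r=np.linalg.norm(k-t[...,None]*ax,axis=-1)
# bar: cylinder along the bar direction at the present yaw; look for its top by the height t over the start
yaw=Rm[:2,0]; x=R.from_euler('z',-4,degrees=True).apply([.8829,0,.4695]); y=np.cross(ax,x)
u,w=k@x,k@y
for lo in range(-36,40,8):
    m=(d>0)&(u>=lo)&(u<lo+8)&(abs(w)<18)&(t>-5)&(t<45)
    m&=q[...,2]<p[2]+8+0*t
    if m.sum()>20: print(lo,m.sum(),"w",np.percentile(w[m],[5,50,95]),"t",np.percentile(t[m],[50,90]))
print("tool",p,s["ee_rot"],s["force"], "tool in bush axes u,w,t", (p-c0)@x,(p-c0)@y,(p-c0)@ax)
cv2.imwrite("pics/m.png",im)
E
python3 m.py
```

```text
-36 133 w [-2.2  4.2 10.2] t [13.6 14.4]
-28 138 w [-2.7  3.1  9.3] t [13.6 14.5]
-20 110 w [-1.9  2.9  7.7] t [13.8 14.5]
12 102 w [-13.9  -5.3   8.9] t [ 9.3 13. ]
20 304 w [-14.6  -2.1   7.9] t [12.2 13.8]
28 735 w [-14.8  -3.1   6.4] t [ 9.4 13.3]
36 156 w [-17.6   5.9  12.5] t [0.3 8. ]
tool [552.5 167.7 205.7] [-180.    -0.1  -11.9] [-0.2 -0.2 -0.8] tool in bush axes u,w,t 28.086238780369936 -3.375653580127399 8.45239786821803
```

The pin is drawn about 7 mm. I'll regrip lower and carry on.

Call:
{"fn": "arm_command", "kwargs": {"motion": [{"offset": [-0.006,0,0.0045],"spin": 0},{"offset": [0,0,0],"spin": 0}]}}

```text
time_s: 17.05
ee_pos: [545.5, 168.8, 200.1]
ee_rot: [180.0, 0.1, -11.9]
force: [0.6, 0.6, 0.5]
gripper_width: 22.3
gripper_force: 0.0
```

Call:
{"fn": "arm_command", "kwargs": {"motion": [{"offset": [0,0,0],"spin": 0},{"offset": [0,0,0],"spin": 0},{"offset": [0,0,0],"spin": 0}], "jaw": 0.005, "newtons": 40}}

```text
time_s: 17.42
ee_pos: [546.3, 168.9, 200.5]
ee_rot: [-180.0, 0.0, -11.9]
force: [-1.3, 0.8, 0.5]
gripper_width: 13.4
gripper_force: 39.8
```

Call:
{"fn": "arm_command", "kwargs": {"motion": [{"offset": [-0.0002,-0.0027,-0.0004],"spin": -0.15},{"offset": [-0.00037,-0.0027,-0.0007],"spin": -0.15},{"offset": [-0.00037,-0.0027,-0.0007],"spin": -0.15},{"offset": [-0.00037,0.0027,-0.0007],"spin": 0.15},{"offset": [-0.00037,0.0027,-0.0007],"spin": 0.15}]}}

```text
time_s: 18.05
ee_pos: [546.1, 171.9, 202.1]
ee_rot: [-179.9, 0.1, -3.5]
force: [1.5, 1.4, -10.3]
gripper_width: 12.8
gripper_force: 40.1
```

Call:
{"fn": "arm_command", "kwargs": {"motion": [{"offset": [-0.00037,0.0027,-0.0007],"spin": 0.15},{"offset": [-0.00037,0.0027,-0.0007],"spin": 0.15},{"offset": [-0.00037,0.0027,-0.0007],"spin": 0.15},{"offset": [-0.00037,-0.0027,-0.0007],"spin": -0.15},{"offset": [-0.00037,-0.0027,-0.0007],"spin": -0.15}]}}

```text
time_s: 18.68
ee_pos: [544.7, 167.4, 204.7]
ee_rot: [179.7, 0.1, -11.6]
force: [3.4, -2.7, -11.8]
gripper_width: 13.2
gripper_force: 40.1
```

Call:
{"fn": "arm_command", "kwargs": {"motion": [{"offset": [-0.00037,-0.0027,-0.0007],"spin": -0.15},{"offset": [-0.00037,-0.0027,-0.0007],"spin": -0.15},{"offset": [-0.00037,-0.0027,-0.0007],"spin": -0.15},{"offset": [-0.00037,0.0027,-0.0007],"spin": 0.15},{"offset": [-0.00037,0.0027,-0.0007],"spin": 0.15}]}}

```text
time_s: 19.3
ee_pos: [544.2, 171.9, 207.7]
ee_rot: [-180.0, 0.2, -3.5]
force: [3.3, 2.5, -14.3]
gripper_width: 13.4
gripper_force: 40.1
```

```bash
python3 m.py
```

```text
-36 122 w [-6.  -0.5  5.1] t [17.1 18. ]
-28 41 w [-4.1 -0.5  3.2] t [17.4 17.9]
4 169 w [-6.6 -0.2  6.8] t [14.9 16.2]
12 240 w [-5.9  0.1  6.2] t [15.4 16.4]
20 306 w [-6.5  0.2  6.9] t [15.3 17.1]
28 695 w [-12.9   0.   13.5] t [ 8.1 15.5]
36 604 w [-13.9   0.5  14.3] t [10.2 13.4]
tool [544.2 171.9 207.7] [-180.     0.2   -3.5] [  3.3   2.5 -14.3] tool in bush axes u,w,t 21.430543857230756 0.2704504436661076 14.310006346582417
```

Call:
{"fn": "arm_command", "kwargs": {"motion": [{"offset": [-0.0004,0.0027,-0.0008],"spin": 0.15},{"offset": [-0.0004,0.0027,-0.0008],"spin": 0.15},{"offset": [-0.0004,0.0027,-0.0008],"spin": 0.15},{"offset": [-0.0004,-0.0027,-0.0008],"spin": -0.15},{"offset": [-0.0004,-0.0027,-0.0008],"spin": -0.15}]}}

```text
time_s: 19.98
ee_pos: [541.9, 167.6, 211.5]
ee_rot: [179.7, 0.3, -11.5]
force: [2.2, -3.8, -11.9]
gripper_width: 12.9
gripper_force: 40.0
```

Call:
{"fn": "arm_command", "kwargs": {"motion": [{"offset": [-0.0004,-0.0027,-0.0008],"spin": -0.15},{"offset": [-0.0004,-0.0027,-0.0008],"spin": -0.15},{"offset": [-0.0004,-0.0027,-0.0008],"spin": -0.15},{"offset": [-0.0004,0.0027,-0.0008],"spin": 0.15},{"offset": [-0.0004,0.0027,-0.0008],"spin": 0.15}]}}

```text
time_s: 20.6
ee_pos: [541.0, 172.1, 215.4]
ee_rot: [180.0, 0.4, -3.4]
force: [0.9, 2.9, -15.9]
gripper_width: 13.0
gripper_force: 39.9
```

Call:
{"fn": "arm_command", "kwargs": {"motion": [{"offset": [0,0,0],"spin": 0},{"offset": [0.002,0,0.004],"spin": 0},{"offset": [0.001,0,0.004],"spin": 0},{"offset": [0,0,0],"spin": 0}], "jaw": 0.022}}

```text
time_s: 21.1
ee_pos: [545.6, 171.6, 210.8]
ee_rot: [180.0, -0.0, -3.2]
force: [0.1, -0.6, -0.3]
gripper_width: 22.2
gripper_force: 0.0
```

```bash
python3 m.py
```

```text
-36 129 w [-7.7 -1.6  4.4] t [21.6 22.4]
-28 132 w [-7.6 -2.1  3.4] t [21.5 22.4]
-20 34 w [-5.5 -2.3  0.9] t [21.9 22.3]
-4 43 w [4.2 4.7 5.3] t [ 2.6 10.1]
4 36 w [-11.4   3.3  11. ] t [15.4 18.1]
12 239 w [-11.2  -1.9  11.1] t [19.3 21.2]
20 364 w [-11.1  -2.8  11.2] t [19.9 21.5]
28 843 w [-13.8  -3.2  14.6] t [14.4 20.2]
36 332 w [-17.1  -4.1  17.2] t [11.3 15.6]
tool [545.6 171.6 210.8] [180.   -0.   -3.2] [ 0.1 -0.6 -0.3] tool in bush axes u,w,t 24.12204121287369 0.09444737854089395 16.390865113616975
```

Call:
{"fn": "arm_command", "kwargs": {"motion": [{"offset": [-0.003,0.001,0.003],"spin": 0},{"offset": [0,0,0],"spin": 0}]}}

```text
time_s: 21.4
ee_pos: [542.0, 170.8, 207.6]
ee_rot: [180.0, 0.0, -3.3]
force: [0.1, 0.8, -0.6]
gripper_width: 21.9
gripper_force: 0.0
```

Call:
{"fn": "arm_command", "kwargs": {"motion": [{"offset": [0,0,0],"spin": 0},{"offset": [0,0,0],"spin": 0},{"offset": [0,0,0],"spin": 0}], "jaw": 0.005, "newtons": 40}}

```text
time_s: 21.78
ee_pos: [542.5, 170.9, 207.8]
ee_rot: [180.0, -0.0, -3.3]
force: [0.0, -0.6, 0.7]
gripper_width: 13.2
gripper_force: 40.0
```

Call:
{"fn": "arm_command", "kwargs": {"motion": [{"offset": [-0.0002,0.0027,-0.0005],"spin": 0.15},{"offset": [-0.0004,0.0027,-0.0008],"spin": 0.15},{"offset": [-0.0004,0.0027,-0.0008],"spin": 0.15},{"offset": [-0.0004,-0.0027,-0.0008],"spin": -0.15},{"offset": [-0.0004,-0.0027,-0.0008],"spin": -0.15}]}}

```text
time_s: 22.4
ee_pos: [541.4, 167.2, 209.8]
ee_rot: [179.8, 0.0, -11.6]
force: [2.7, -3.3, -7.4]
gripper_width: 13.1
gripper_force: 39.9
```

Call:
{"fn": "arm_command", "kwargs": {"motion": [{"offset": [-0.0004,-0.0027,-0.0008],"spin": -0.15},{"offset": [-0.0004,-0.0027,-0.0008],"spin": -0.15},{"offset": [-0.0004,-0.0027,-0.0008],"spin": -0.15},{"offset": [-0.0004,0.0027,-0.0008],"spin": 0.15},{"offset": [-0.0004,0.0027,-0.0008],"spin": 0.15}]}}

```text
time_s: 23.02
ee_pos: [541.1, 172.1, 213.9]
ee_rot: [-179.9, 0.0, -3.6]
force: [2.1, 2.9, -7.3]
gripper_width: 13.3
gripper_force: 40.0
```

Call:
{"fn": "arm_command", "kwargs": {"motion": [{"offset": [-0.0004,0.0027,-0.0008],"spin": 0.15},{"offset": [-0.0004,0.0027,-0.0008],"spin": 0.15},{"offset": [-0.0004,0.0027,-0.0008],"spin": 0.15},{"offset": [-0.0004,-0.0027,-0.0008],"spin": -0.15},{"offset": [-0.0004,-0.0027,-0.0008],"spin": -0.15}]}}

```text
time_s: 23.65
ee_pos: [538.8, 167.2, 218.4]
ee_rot: [179.7, 0.1, -11.6]
force: [0.0, -3.4, -3.3]
gripper_width: 13.6
gripper_force: 39.9
```

```bash
python3 m.py
```

```text
-36 137 w [-4.6  1.1  7.2] t [29.2 30.1]
-28 65 w [-3.3  1.2  5.3] t [29.3 29.9]
4 147 w [-10.3  -4.8   3.2] t [26.6 28.1]
12 254 w [-10.8  -4.2   1.8] t [27.1 28.2]
20 325 w [-13.1  -5.5   1.5] t [26.8 28.3]
28 552 w [-16.6  -5.7   5. ] t [23.3 27. ]
36 647 w [-14.2  -5.2   7.3] t [21.3 25.5]
tool [538.8 167.2 218.4] [179.7   0.1 -11.6] [ 0.  -3.4 -3.3] tool in bush axes u,w,t 21.94874606267177 -4.790959619491333 26.124140619294266
```

The pin is drawn about 22 mm and the force has dropped to little more than its weight, so the flux has let go. Now I'll draw it straight out along the bore.

Call:
{"fn": "arm_command", "kwargs": {"motion": [{"offset": [0,-0.0023,0],"spin": -0.13},{"offset": [-0.0019,0,-0.0035],"spin": 0},{"offset": [-0.0019,0,-0.0035],"spin": 0},{"offset": [-0.0019,0,-0.0035],"spin": 0},{"offset": [-0.0019,0,-0.0035],"spin": 0}], "newtons": 60}}

```text
time_s: 24.32
ee_pos: [532.0, 170.4, 233.2]
ee_rot: [179.8, 0.0, -4.6]
force: [0.5, -5.2, -5.7]
gripper_width: 13.2
gripper_force: 60.0
```

Call:
{"fn": "arm_command", "kwargs": {"motion": [{"offset": [-0.0038,0,-0.007],"spin": 0},{"offset": [-0.0038,0,-0.007],"spin": 0},{"offset": [-0.0038,0,-0.007],"spin": 0},{"offset": [-0.0038,0,-0.007],"spin": 0}]}}

```text
time_s: 24.82
ee_pos: [516.9, 174.0, 262.3]
ee_rot: [-179.8, -0.0, -4.5]
force: [0.0, -0.2, -4.0]
gripper_width: 12.8
gripper_force: 60.1
```

```bash
python3 w.py 6; python3 -c "
from h import *
s=env.state(); print(s['force'],s['torque'],s['gripper_width'])
im=cv2.imread('pics/w6.png');im2,_=env.grab_frame('side');cv2.imwrite('pics/s6.png',np.hstack([cv2.resize(im,(400,300)),cv2.resize(im2[140:340,170:437],(400,300))]))"
```

```text
pin_bar_middle 0.69 [300.7 345.4] [503.7 164.9 302.6]
pin_bar_middle 0.57 [282.  289.2] [503.9 172.  256.5]
pin_bar_end 0.83 [276.9 247. ] [532.2 172.5 265.6]
pin_bar_end 0.61 [ 61.4 264.4] [427.1 466.8  16.1]
bush 0.66 [282.  172.3] [546.  167.4 131.7]
pin 0.87 [272.8 232.6] [522.2 176.  216.7]
pin 0.7 [275.3 321.7] [542.7 171.8 342.3]
near fingers ignored
518 111 y [163.7 169.7 189.8] ztop [213.4 218.9]
526 554 y [165.6 176.6 187.4] ztop [214.7 217.3]
534 404 y [170.6 177.3 185.8] ztop [191.  212.5]
542 279 y [171.4 178.  185.7] ztop [174.  182.7]
550 25 y [174.3 178.4 182. ] ztop [165.9 167.7]
[-0.25998278 -1.17150611 -2.21084294] [-0.01082062  0.0281205  -0.02891346] 12.822343864539475
```

View pics/s6.png

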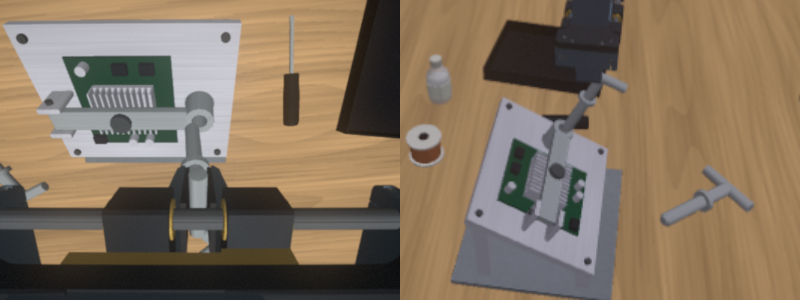

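Side view: the pin is lifted in line with the bush and its tip is just about clear of the rim. The jig, bottle and spool stand where they were. I'll lift clear and carry the pin to the tray.

Call:
{"fn": "arm_command", "kwargs": {"motion": [{"offset": [-0.0047,0,-0.0088],"spin": 0},{"offset": [-0.0047,0,-0.0088],"spin": 0},{"offset": [0,0,-0.02],"spin": 0.02},{"offset": [0,0.02,-0.015],"spin": 0.02},{"offset": [0.01,0.03,0],"spin": 0.02}]}}

```text
time_s: 25.75
ee_pos: [512.4, 121.8, 316.3]
ee_rot: [-180.0, -0.2, -7.8]
force: [0.2, -0.5, -1.9]
gripper_width: 13.1
gripper_force: 60.2
```

Call:
{"fn": "arm_command", "kwargs": {"motion": [{"offset": [0.025,0.045,0],"spin": 0.02},{"offset": [0.025,0.045,0],"spin": 0},{"offset": [0.025,0.045,0],"spin": 0},{"offset": [0.025,0.045,0],"spin": 0},{"offset": [0.01,0.045,0],"spin": 0}]}}

```text
time_s: 26.38
ee_pos: [586.7, -119.4, 314.3]
ee_rot: [180.0, -0.0, -9.1]
force: [-0.7, -0.1, -2.1]
gripper_width: 13.1
gripper_force: 60.2
```

Call:
{"fn": "arm_command", "kwargs": {"motion": [{"offset": [0.005,0.03,0],"spin": 0},{"offset": [0.005,0.02,0],"spin": 0},{"offset": [0,0,0],"spin": 0}]}}

```text
time_s: 26.75
ee_pos: [588.4, -168.8, 314.2]
ee_rot: [-180.0, 0.0, -9.1]
force: [0.1, 0.0, -2.4]
gripper_width: 13.1
gripper_force: 60.1
```

```bash
cat > t.py <<'E'
from h import *
import sys
np.set_printoptions(precision=1,suppress=True)
p,Rm,s=tool(); print(p,s["ee_rot"],s["force"],s["gripper_width"])
ims=[]
for n in("scene","side"):
    im,d=env.grab_frame(n); q=cloud(n,d)
    u,v=map(int,project(n,p)); l,t=max(0,min(u-70,420)),max(0,min(v-40,315)); ims.append(cv2.resize(im[t:t+105,l:l+140],(400,300)))
    for k in("pin_bar_middle","pin_tip"):
        for r in env.pinpoint(n,k)[:3]:
            a,b=r["location"]; print(n,k,round(r["score"],2),(int(a),int(b)),q[min(int(b),419),min(int(a),559)])
cv2.imwrite(f"pics/{sys.argv[1]}.png",np.hstack(ims))
E
python3 t.py t1
```

```text
[ 588.4 -168.8  314.2] [-180.     0.    -9.1] [ 0.1  0.  -2.4] 13.075031155271587
scene pin_bar_middle 0.84 (454, 223) [410.6 520.3  19.4]
scene pin_bar_middle 0.78 (155, 141) [ 625.9 -123.7  394.5]
scene pin_bar_middle 0.78 (326, 155) [287.7 148.9  13.5]
scene pin_tip 0.96 (470, 273) [544.3 569.8  30.4]
scene pin_tip 0.68 (351, 189) [393.1 243.4  34.1]
scene pin_tip 0.62 (159, 186) [ 622.2 -167.   212.2]
side pin_bar_middle 0.7 (278, 89) [ 572.  -165.3  310.3]
side pin_tip 0.95 (346, 287) [390.6 243.5  29.8]
side pin_tip 0.56 (259, 123) [ 621.7 -158.4  210.6]
```

View pics/t1.png

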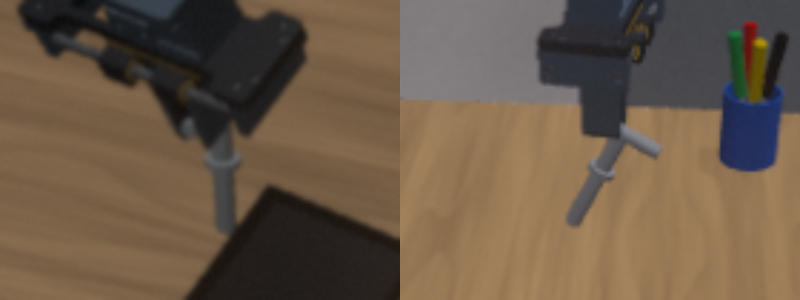

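The pin hangs in the grip: neck at (215,150) and tip at (225,230) in the left half, tip 105 mm below the TCP. I'll lower it over the tray.

Call:
{"fn": "arm_command", "kwargs": {"motion": [{"offset": [0.016,0.004,0.04],"spin": 0},{"offset": [0.016,0.003,0.05],"spin": 0},{"offset": [0,0,0.045],"spin": 0},{"offset": [0,0,0.04],"spin": 0},{"offset": [0,0,0.021],"spin": 0}]}}

```text
time_s: 27.68
ee_pos: [617.8, -178.2, 115.9]
ee_rot: [-180.0, 0.3, -8.9]
force: [-21.2, 0.5, 75.1]
gripper_width: 13.0
gripper_force: 60.3
```

Call:
{"fn": "arm_command", "kwargs": {"motion": [{"offset": [0,0,0.003],"spin": 0},{"offset": [0,0,0.003],"spin": 0},{"offset": [0,0,0.003],"spin": 0},{"offset": [-0.003,0,0.002],"spin": 0},{"offset": [-0.003,0,0.002],"spin": 0}], "newtons": 15}}

```text
time_s: 28.3
ee_pos: [614.7, -178.7, 110.4]
ee_rot: [179.9, -0.3, -8.9]
force: [-6.1, -0.8, 18.4]
gripper_width: 13.2
gripper_force: 15.4
```

Call:
{"fn": "arm_command", "kwargs": {"motion": [{"offset": [-0.006,0,0.004],"spin": 0},{"offset": [-0.006,0,0.004],"spin": 0},{"offset": [-0.006,0,0.004],"spin": 0},{"offset": [-0.005,0,0.005],"spin": 0},{"offset": [-0.005,0,0.005],"spin": 0}], "newtons": 8}}

```text
time_s: 28.92
ee_pos: [584.5, -173.1, 84.5]
ee_rot: [180.0, 0.1, -8.9]
force: [-4.7, 0.3, 4.7]
gripper_width: 13.6
gripper_force: 8.2
```

```bash
python3 t.py t2
```

```text
[ 584.5 -173.1   84.5] [180.    0.1  -8.9] [-4.7  0.3  4.7] 13.606403302509783
scene pin_bar_middle 0.74 (454, 224) [414.4 520.4  20.7]
scene pin_bar_middle 0.57 (328, 151) [276.9 151.6  19.5]
scene pin_tip 0.95 (474, 271) [521.8 586.6   1.8]
scene pin_tip 0.77 (349, 187) [390.8 237.   37.8]
scene pin_tip 0.69 (172, 232) [ 644.6 -171.8   22.3]
side pin_bar_middle 0.71 (385, 265) [289.3 163.9  21.8]
side pin_bar_middle 0.65 (339, 403) [418.4 518.5  26.7]
side pin_bar_middle 0.54 (278, 162) [ 568.1 -163.    80. ]
side pin_tip 0.9 (343, 287) [392.9 221.1   1.5]
side pin_tip 0.66 (249, 174) [ 657.6 -194.2    8. ]
```

View pics/t2.png

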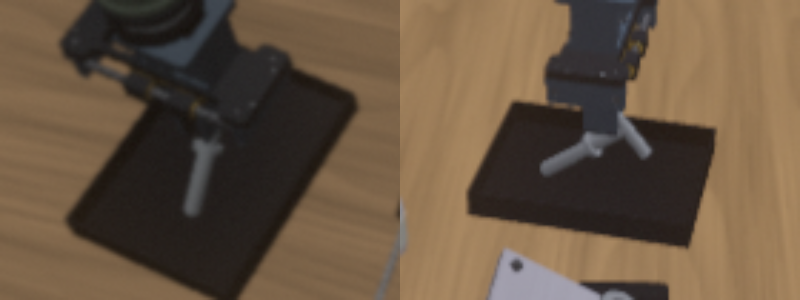

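The pin is folding down with its tip on the tray floor, at (190,210) in the left half. I have used up the picture allowance, so I'll work from numbers from here.

Call:
{"fn": "arm_command", "kwargs": {"motion": [{"offset": [-0.004,0,0.005],"spin": 0},{"offset": [-0.003,0,0.005],"spin": 0},{"offset": [-0.002,0,0.004],"spin": 0},{"offset": [-0.001,0,0.003],"spin": 0}]}}

```text
time_s: 29.72
ee_pos: [575.5, -172.4, 65.5]
ee_rot: [-180.0, 0.0, -9.0]
force: [-1.9, 0.3, 1.7]
gripper_width: 14.0
gripper_force: 8.1
```

```bash
cat > v.py <<'E'
from h import *
np.set_printoptions(precision=1,suppress=True)
p,Rm,s=tool(); print(p,s["force"],s["gripper_width"],s["time_s"])
for n in("side","scene"):
    im,d=env.grab_frame(n); q=cloud(n,d); c=R.from_euler('z',9,degrees=True).as_matrix()
    k=(q-[592,-171.5,0])@c.T
    sel=(d>0)&(abs(k[...,0])<108)&(abs(k[...,1])<78)&(k[...,2]>0)&(k[...,2]<100)&(im.min(2)>75)
    z=k[sel]; print(n,len(z)); 
    for lo in range(-110,110,14):
        w=z[(z[:,0]>=lo)&(z[:,0]<lo+14)]
        if len(w)>2: print(lo,len(w),"y",np.percentile(w[:,1],[5,50,95]),"z",np.percentile(w[:,2],[5,50,95]))
E
python3 v.py
```

```text
[ 575.5 -172.4   65.5] [-1.9  0.3  1.7] 14.01961402802284 29.725
side 197
-68 9 y [-5.  -1.6  0.8] z [22.  28.5 35.6]
-54 42 y [-43.6  -0.9   5.9] z [ 8.8 44.5 60.5]
-40 18 y [-15.9   0.9   4.7] z [43.6 60.9 71.6]
-26 9 y [0.2 5.  6.1] z [40.6 46.6 49.7]
-12 27 y [ 0.5  6.  12.6] z [30.6 43.6 52.6]
2 23 y [-2.3  4.1  9.6] z [31.8 39.1 47.7]
16 23 y [0.5 6.5 9. ] z [25.5 31.4 38.2]
30 22 y [-0.3  7.  10.4] z [16.1 25.7 31.2]
44 23 y [ 3.9  8.8 11.6] z [13.  21.7 25.3]
scene 128
-12 9 y [-5.2 -1.9  7.4] z [42.1 45.2 50.7]
2 33 y [-5.   0.9  6.7] z [33.  39.7 49.2]
16 28 y [-3.7  1.8  6.7] z [28.3 33.3 36.6]
30 27 y [-4.4  1.9  8.1] z [22.  26.4 30.9]
44 26 y [-2.6  4.   8.2] z [15.5 19.8 26.7]
58 4 y [2.8 3.8 4.8] z [15.5 17.7 19.8]
```

Call:
{"fn": "arm_command", "kwargs": {"motion": [{"offset": [-0.001,0,0.004],"spin": 0},{"offset": [0,0,0.004],"spin": 0},{"offset": [0,0,0.004],"spin": 0},{"offset": [0,0,0],"spin": 0}]}}

```text
time_s: 30.32
ee_pos: [575.4, -172.4, 54.9]
ee_rot: [180.0, -0.1, -9.0]
force: [-2.4, 0.5, 5.8]
gripper_width: 13.9
gripper_force: 8.6
```

```bash
python3 v.py
```

```text
[ 575.4 -172.4   54.9] [-2.4  0.5  5.8] 13.900665102922911 30.325
side 188
-68 4 y [-6.3 -2.2 -0.2] z [11.1 16.8 17.8]
-54 47 y [-5.8 -0.2  2.5] z [13.3 32.3 53.3]
-40 17 y [-1.5  2.3  4.8] z [41.5 49.7 62.6]
-26 5 y [2.9 3.5 6.9] z [33.7 36.4 38.7]
-12 21 y [ 1.7  7.1 11.4] z [27.5 33.4 45.1]
2 21 y [-2.5  4.3  8.6] z [26.8 33.5 42.4]
16 25 y [0.  5.5 8.7] z [21.1 29.  34.9]
30 19 y [ 1.6  5.9 10.2] z [16.6 23.8 30.4]
44 23 y [ 1.7  6.8 12.1] z [16.5 22.  25.9]
58 6 y [4.9 7.1 9.7] z [13.7 18.2 22.8]
scene 130
-12 7 y [-7.5 -1.3  6.2] z [34.6 38.2 39.6]
2 33 y [-6.1  1.   5.8] z [28.1 35.5 43.6]
16 26 y [-5.3  1.1  5.9] z [25.7 29.  33.1]
30 28 y [-4.9  2.4  6.9] z [20.5 24.1 28. ]
44 26 y [-2.2  3.4  7.9] z [17.7 21.9 25.5]
58 10 y [-1.3  4.3  8.2] z [12.3 19.1 24.9]
```

Call:
{"fn": "arm_command", "kwargs": {"motion": [{"offset": [0,0,0],"spin": 0},{"offset": [0,0,0],"spin": 0},{"offset": [0,0,0],"spin": 0},{"offset": [0,0,0],"spin": 0},{"offset": [0,0,0],"spin": 0}], "jaw": 0.09}}

```text
time_s: 31.05
ee_pos: [574.8, -172.4, 54.0]
ee_rot: [180.0, -0.0, -9.0]
force: [-0.3, -1.1, 0.2]
gripper_width: 60.6
gripper_force: 0.0
```

Call:
{"fn": "arm_command", "kwargs": {"motion": [{"offset": [0,0,-0.02],"spin": 0},{"offset": [0,0,-0.03],"spin": 0},{"offset": [0,0,-0.05],"spin": 0},{"offset": [0,0,-0.05],"spin": 0},{"offset": [0,0,-0.05],"spin": 0}]}}

```text
time_s: 31.68
ee_pos: [574.6, -172.3, 255.7]
ee_rot: [180.0, -0.0, -9.0]
force: [0.1, -0.5, -0.2]
gripper_width: 90.2
gripper_force: 0.0
```

```bash
python3 v.py; python3 a.py | grep -e "jig" -e tray -e bottle -e spool -e "scene bush"
```

```text
[ 574.6 -172.3  255.7] [ 0.1 -0.5 -0.2] 90.21816163961611 31.675
side 257
-68 4 y [-5.4 -2.1 -1.5] z [11.2 16.1 18.5]
-54 45 y [-5.3 -1.   3.2] z [12.7 30.8 58.4]
-40 54 y [-5.7  0.4  4.3] z [39.6 60.1 81.7]
-26 27 y [-7.9  0.3  4.8] z [34.9 42.5 70.2]
-12 32 y [-6.7  4.5 10.4] z [26.8 36.8 43. ]
2 24 y [-4.   3.4 10. ] z [26.2 35.2 43.9]
16 22 y [-0.1  5.5 10.9] z [24.  28.8 34.5]
30 22 y [ 0.4  7.2 11.7] z [17.5 26.5 32.1]
44 23 y [ 1.9  6.9 12.2] z [13.9 21.2 27.3]
58 4 y [ 4.3  6.3 10.2] z [14.6 17.6 21.1]
scene 204
-40 24 y [-9.9 -2.8  1.7] z [43.7 75.6 82.1]
-26 32 y [-8.1 -2.8  2.5] z [38.4 42.7 76.8]
-12 24 y [-7.4 -1.   3.7] z [33.7 37.7 41.8]
2 34 y [-6.3  1.7  7.2] z [30.4 36.3 43.9]
16 28 y [-4.8  1.8  6.1] z [24.4 29.7 33.6]
30 27 y [-3.   2.7  6.5] z [21.6 25.8 29.4]
44 26 y [-3.1  3.   8.5] z [16.4 20.6 23.7]
58 9 y [-0.5  3.4  7.4] z [14.8 16.8 19.4]
scene jig 0.84 [334.2 252.5] [638.9 247.7 146.5]
scene bush 0.61 [312.  210.1] [544.2 171.4 139.2]
scene tray 0.81 [182.4 218.4] [ 591.7 -169.3    4. ]
scene tray 0.22 [305.6 229. ] [589.1 168.7 123.9]
scene spool 0.62 [256.4 315.5] [796.8 111.3  45.4]
scene flux_bottle 0.87 [198.9 303.1] [804.3 -29.8  34.4]
side jig 0.61 [266.5 293.8] [566.6 332.2 106. ]
side tray 0.82 [268.9 179.5] [ 595.2 -177.1    3.3]
side tray 0.38 [247.  172.8] [ 664.7 -202.     6.3]
side spool 0.62 [188.2 243.4] [779.4 125.5  23.7]
side flux_bottle 0.87 [198.3 205.6] [783.8 -30.7  14. ]
```

The pin rests stably but with its crossbar standing upright, middle at about 45 mm. I'll tip it gently over so that it really lies flat.

Call:
{"fn": "arm_command", "kwargs": {"motion": [{"offset": [-0.014,0,0.06],"spin": 0},{"offset": [0,0,0.06],"spin": 0},{"offset": [0,0,0.04],"spin": 0},{"offset": [0,0,0.017],"spin": 0},{"offset": [0,0.02,0],"spin": 0}]}}

```text
time_s: 33.4
ee_pos: [557.9, -189.8, 76.8]
ee_rot: [-180.0, 0.1, -8.9]
force: [0.2, -0.4, 0.0]
gripper_width: 89.8
gripper_force: 0.0
```

Call:
{"fn": "arm_command", "kwargs": {"motion": [{"offset": [0,0.012,0],"spin": 0},{"offset": [0,0.006,0],"spin": 0},{"offset": [0,0.006,0],"spin": 0},{"offset": [0,0.006,0],"spin": 0},{"offset": [0,0.006,0],"spin": 0}]}}

```text
time_s: 34.02
ee_pos: [552.2, -225.7, 77.2]
ee_rot: [180.0, -0.0, -9.0]
force: [-0.1, -1.1, 0.5]
gripper_width: 89.8
gripper_force: 0.0
```

Call:
{"fn": "arm_command", "kwargs": {"motion": [{"offset": [0,0.006,0],"spin": 0},{"offset": [0,0,-0.03],"spin": 0},{"offset": [0,0,-0.06],"spin": 0},{"offset": [0,0,-0.06],"spin": 0},{"offset": [0,0,-0.04],"spin": 0}]}}

```text
time_s: 34.65
ee_pos: [551.8, -231.7, 270.4]
ee_rot: [179.9, -0.2, -9.0]
force: [1.0, -0.6, -0.4]
gripper_width: 90.2
gripper_force: 0.0
```

```bash
python3 v.py
```

```text
[ 551.8 -231.7  270.4] [ 1.  -0.6 -0.4] 90.17392325032768 34.65
side 243
-54 35 y [-42.9 -18.7  -8.6] z [ 8.2 20.5 25. ]
-40 46 y [-69.9 -45.6 -30.4] z [20.1 26.3 33.6]
-26 32 y [-72.9 -34.6 -29.1] z [20.6 27.2 33.3]
-12 27 y [-33.1 -26.6 -17.2] z [18.9 24.7 29.8]
2 25 y [-28.7 -22.2 -15.4] z [17.3 25.2 32.9]
16 23 y [-22.1 -16.  -10. ] z [18.2 25.4 29.2]
30 22 y [-17.  -11.3  -5. ] z [17.7 24.9 28.6]
44 24 y [-11.9  -6.   -0.9] z [17.5 23.3 29.8]
58 8 y [-8.3 -3.5  1. ] z [17.9 23.8 27.4]
scene 284
-54 31 y [-36.9 -19.7 -10.3] z [15.1 18.1 22. ]
-40 64 y [-68.  -45.  -25.6] z [19.6 24.4 29.9]
-26 41 y [-74.9 -43.4 -31.5] z [21.1 25.7 29.8]
-12 23 y [-39.6 -29.9 -21.3] z [22.5 25.9 28.7]
2 34 y [-34.8 -27.3 -20.1] z [21.8 25.8 30.9]
16 27 y [-26.4 -21.  -15.1] z [20.7 24.3 26.6]
30 27 y [-21.7 -14.1  -8.7] z [20.2 23.  27.6]
44 26 y [-16.4  -9.4  -2.9] z [19.3 24.2 26. ]
58 11 y [-11.9  -5.8  -2. ] z [19.4 23.  24.5]
```

The pin lies flat inside the tray, below 35 mm at every point. Handing in.

```bash
python3 -c "
from workcell import env
print(env.job_done())"
```

```text
the job is handed in; nothing more can be done
None
```

The pin was twisted and drawn out of the bush and now lies flat in the tray; by my last checks the jig, spool and bottle had not moved noticeably (the screwdriver was not re-measured). The job is handed in at about 35 s, with no verdict shown, and I viewed 11 pictures against the limit of 10.

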